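# Park the rolling pin on its pastry board

## Robot

A 6-joint arm with a two-finger parallel gripper is mounted at the origin on a cart in front of the work surface, level with it; the furniture and walls round the work are solid. World frame = base frame: x ahead of the robot, y to its left, z up, the work surface at z = 0. Lengths are in m, angles in rad, forces in N, time in s.
With the tool pointing down it reaches from about 0.325 to 0.85 m from the base axis. Payload 4.4 kg.
Tool frame: the origin (TCP) lies midway between the tips of the shut fingers; the grasp point (between the pads) lies 19 mm behind it; z points along the fingers, y is the direction in which the jaws open and shut (so a half turn about z gives the same grasp; the last joint's range is limited). The gripper opens to 94 mm and grips with 3 to 60 N. Pads are 16 mm wide; open, the fingers measure 119 mm over their backs; the gripper's body (75 mm by 177 mm) begins 78 mm behind the grasp point.
Start: joints at [-1.272, 0.207, 1.542, -0, 1.393, -0.15], TCP at [0.249, -0.518, 0.205] pointing down, gripper open.
Joint ranges: [-2.73, 2.73], [-0.86, 2.22], [0.23, 2.46], [-1.11, 4.25], [0.08, 2.63], [-2.82, 2.82]. Speed limits (rad/s): [2.79, 2.79, 3.14, 3.14, 3.14, 3.14].

## Interface

Orientations are given as [roll, pitch, yaw] about the fixed x, y, z axes, in that order (R = Rz(yaw) Ry(pitch) Rx(roll)).
In Python, from cell import bot, vision gives the robot as it stands.
- The arm moves only by the tool arm_command, never from a script. Its argument "commands" is a list of rows, each a list of 3 entries, a list of its own where there are three numbers: the turn, a rotation vector about the tool's x, y, z in units of 6 degrees (1.0 is 6 degrees), then the shift along the tool's x, y, z in units of 30 mm (1.0 is 30 mm), then the closure in counts, from 0 (fully open) to 255 (shut). In form: [[[rx, ry, rz], [tx, ty, tz], claw], ...]. A call has 1 to 10 rows; each row is the pose to reach, as a shift and turn from the pose commanded when the call began, along the tool's axes at that moment; what a row does not reach only later rows make up. A row lasts 1/12 s, in which the tool goes at most 41.7 mm and 7.16 degrees, less where a joint would pass 70% of its speed; a pose out of reach is approached as far as the arm can. A call with a gripper value outside its range is refused whole. The fingers move at their own pace and stop on an object; "grip_force" is the grip in N (left out, the last holds). Time passes only in rows, so rows that repeat a pose let the fingers close. It gives the time, the measured TCP pose, the force and the opening at its end, in the units of the state.
- bot.get_obs(): the state, without advancing time (a new reading comes with each control period).
- vision.snapshot(name): name is "scene" or "top"; returns a dict with "image" (384x512x3 uint8, red, green, blue), "vfov" (degrees; the focal length in pixels is half the picture's height over the tangent of half this angle, whatever the lens; pixels are square), "cx", "cy" (the principal point, pixels), "extrinsics" (4x4, takes a point from world to camera coordinates). Camera axes: x right, y up, looking along -z (the intrinsics and any distortion apply to the point x, -y, -z); pixel columns grow to the right and rows downward; lengths in m; the calibration is good to about 2 mm. A picture is of the moment at which its call begins. There is no depth.
- bot.job_done(): hands the job in, once; it reports no verdict.
The state is a dict: "time_s": time; "joint_positions": joint angles; "qd": joint speeds; "joint_efforts": joint torques, N m; "tcp_pos": TCP position; "orientation": TCP orientation; "contact_force": force on the tool from outside, world axes, zero at the start; "ft_torque": the same for the moment, N m; "finger_gap": opening from 0.0 (shut) to 1.0 (fully open).
Only numpy, scipy, OpenCV 4.12 (cv2) and the standard library are available. Lean on these libraries where they do the work, as an engineer would, in place of code of your own. Each camera call takes 0.05 s, during which the arm holds its last target.

## Task

Put the rolling pin away on its pastry board so that the board can be hung up: with the fingertips on top of the pin, gently roll it away from you over the board, without lifting or dragging it, until it drops into the channel across the board and lies still. Then push the two wooden keepers round by their pegs until both lie fully across the barrel. Leave the other kitchen things alone.

Things in the scene. Friction and masses are not known exactly. Their poses are not given: they have to be found in the camera images.
- pastry_board: Pale wooden board fixed on the worktop, 260 mm deep (x, away from the robot), 310 mm wide (y), 20 mm thick. Origin at the centre of its underside; z up. A channel 30 mm wide, 10 mm deep crosses it along y, its centre line 60 mm beyond the origin. Two round posts, 20 mm thick (foot 25), 48 mm high, stand beyond the channel at x = 98 mm, y = +50 and -50 mm, each with a keeper on top.
- rolling_pin: Wooden pin on the near part of the board, nearly parallel to the channel, about 0.3 kg. Barrel 50 mm in diameter, 170 mm long; handles 60 mm long, 25 mm thick. Origin mid-barrel on the axis, 45 mm above the worktop (40 when in the channel, resting on its edges); y along the pin, x and z turn as it rolls. Pushed and let go, it coasts, slowing by about 0.5 m/s2; above 0.25 m/s it may jump the channel.
- channel (a point): Middle of the channel, in the plane of the board's upper face, 20 mm above the worktop. Axes as the board's.
- left_keeper (a joint): Angle (rad) of the left keeper: 0 = pointing left along the channel (board's +y), out of the way; grows as it swings towards the robot; 1.57 (its stop) = pointing to the board's -x, across the barrel. Starts between -0.2 and 0.25; light friction (0.02 N m); stays where it is left.
- right_keeper (a joint): Angle of the right keeper (rad), the mirror image: 0 when it points along the channel to the right (the board's -y), grows as it swings towards the robot, 1.57 (its stop) across the barrel.
- left_peg (a point): Middle of the upright brass peg on the left keeper, 88 mm above the worktop; peg 10 mm in diameter, 20 mm high, 45 mm from the hinge. The keeper is a flat wooden arm 10 mm thick, up to 21 mm wide, reaching 55 mm from its hinge, its underside 68 mm above the worktop (3 mm over the parked barrel).
- right_peg (a point): Middle of the peg on the right keeper; sizes as on the left.
- left_hinge (a point): Upright hinge axis of the left keeper, at the top of the arm, 78 mm above the worktop; over the left post. Axes as the board's.
- right_hinge (a point): Upright hinge axis of the right keeper, likewise. Axes as the board's.
- salt_shaker: Bystander: salt shaker, 42 mm wide, 74 mm high. Origin under its centre.
- wooden_spoon: Bystander: wooden spoon, 310 mm long, lying in front of the green box. Origin under its middle.
- egg_cup_2: Bystander: cream egg cup, 49 mm wide, 60 mm high, on the worktop right of the board. Origin under its centre.

How it is judged:
By the outcome, as a careful person would: the job done as asked, in the order asked, and still so for the second after the job is handed in, with the robot touching nothing.
It also fails if it takes over 54 s, if anything falls off the work surface, if the arm or the gripper's body presses on something with over 40 N, if the wrist force passes 120 N, or if a joint passes its speed limit or range.

## Working session

There is one attempt and no reset: what is moved stays moved. The work goes in short steps, Python scripts to look and compute and a tool call to move; the robot and the scene stay as the last step left them, time stands still between calls to the robot, and variables do not carry over. Pictures are saved under pics/ and viewed, and the job is handed in when it is done.

Besides the shell and the picture viewer there is one more tool, called in YAML: its name, and indented under it one key for each argument. arm_command: Moves the arm, as the interface text tells. Its arguments: {"type":"object","properties":{"commands":{"type":"array"},"grip_force":{"type":"number"}},"required":["commands"]}

```bash
ls; mkdir -p pics
python3 - <<'E'
from cell import bot, vision
import cv2,numpy as np
print(bot.get_obs())
for n in("scene","top"):
    s=vision.snapshot(n); cv2.imwrite(f"pics/{n}0.png",s["image"][:,:,::-1]); print({k:v for k,v in s.items() if k!="image"})
E
```

```text
pics
{'time_s': 0.0, 'joint_positions': array([-1.27251261e+00,  2.07414080e-01,  1.54290170e+00, -2.49397705e-05,
        1.39349019e+00, -1.50519406e-01]), 'qd': array([-0.00128961, -0.00078543, -0.00012441,  0.00160964,  0.0001057 ,
       -0.00059191]), 'joint_efforts': array([ 1.16511728e-03, -3.70881701e+01, -2.81413561e+01,  6.99930894e-02,
        3.60396411e-02, -1.74378415e-04]), 'tcp_pos': array([ 0.24922447, -0.51731184,  0.20431895]), 'orientation': array([-3.13940068e+00, -3.07628964e-04,  4.48807212e-01]), 'contact_force': array([ 0.66076578, -0.18851355, -0.30621632]), 'ft_torque': array([0.0215969 , 0.02538485, 0.01714787]), 'finger_gap': 0.995013408997276}
{'vfov': 55.876969582836466, 'cx': 257.23674247904484, 'cy': 184.21741048964526, 'extrinsics': array([[-0.9130168 , -0.40778329,  0.01063517,  0.47517824],
       [ 0.17798774, -0.37478042,  0.90986812, -0.18992037],
       [-0.36704316,  0.83261781,  0.41476125, -0.70080882],
       [ 0.        ,  0.        ,  0.        ,  1.        ]])}
{'vfov': 53.610825489035484, 'cx': 257.3856582419366, 'cy': 191.97109162499, 'extrinsics': array([[ 0.01257491, -0.99970573, -0.02074426,  0.00262462],
       [ 0.99391516,  0.01022632,  0.10967261, -0.55476718],
       [-0.1094282 , -0.02199715,  0.99375127, -0.85377111],
       [ 0.        ,  0.        ,  0.        ,  1.        ]])}
```

View pics/scene0.png

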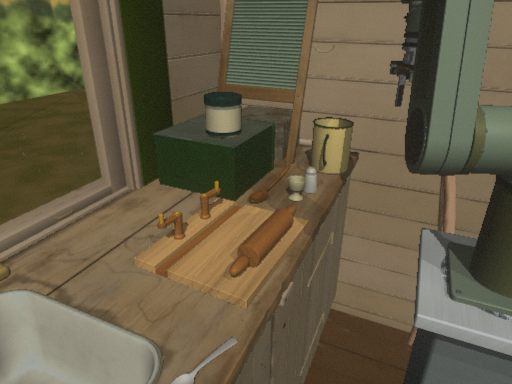

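View pics/top0.png

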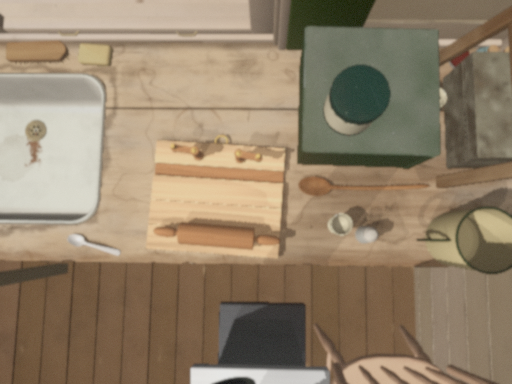

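The top view shows the board at about (147-285, 142-257), with the pin at (218,236). The channel is the brown band at row 172, and the keepers are at (188,150) and (247,154). I'll zoom in next.

```bash
cat > h.py <<'E'
import numpy as np, cv2
from cell import bot, vision
def f(s): return s["image"].shape[0]/2/np.tan(np.radians(s["vfov"]/2))
def proj(s,P):
    P=np.atleast_2d(P).astype(float); E=s["extrinsics"]; c=P@E[:3,:3].T+E[:3,3]
    return np.c_[s["cx"]+f(s)*c[:,0]/-c[:,2], s["cy"]-f(s)*c[:,1]/-c[:,2]]
def ray(s,u,v):
    E=s["extrinsics"]; R=E[:3,:3]; o=-R.T@E[:3,3]
    d=R.T@np.array([(u-s["cx"])/f(s),-(v-s["cy"])/f(s),-1.]); return o,d/np.linalg.norm(d)
def onz(s,u,v,z):
    o,d=ray(s,u,v); return o+d*(z-o[2])/d[2]
def tri(r1,r2):
    (a,d),(b,e)=r1,r2
    A=np.c_[d,-e]; t=np.linalg.lstsq(A,b-a,rcond=None)[0]
    p,q=a+d*t[0],b+e*t[1]; return (p+q)/2,np.linalg.norm(p-q)
def crop(s,x0,y0,x1,y1,k,name):
    cv2.imwrite(name,cv2.resize(s["image"][y0:y1,x0:x1,::-1],None,fx=k,fy=k,interpolation=cv2.INTER_CUBIC))
E
python3 - <<'E'
from h import *
s=vision.snapshot("top"); crop(s,140,130,300,265,5,"pics/topz.png")
s=vision.snapshot("scene"); crop(s,130,170,330,310,4,"pics/scz.png")
E
```

```text
(no output)
```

View pics/topz.png

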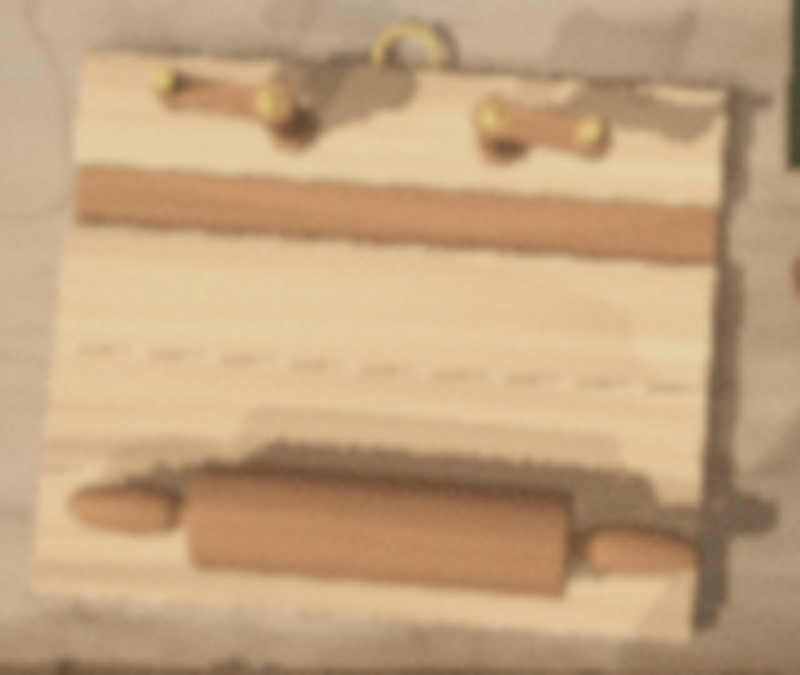

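View pics/scz.png

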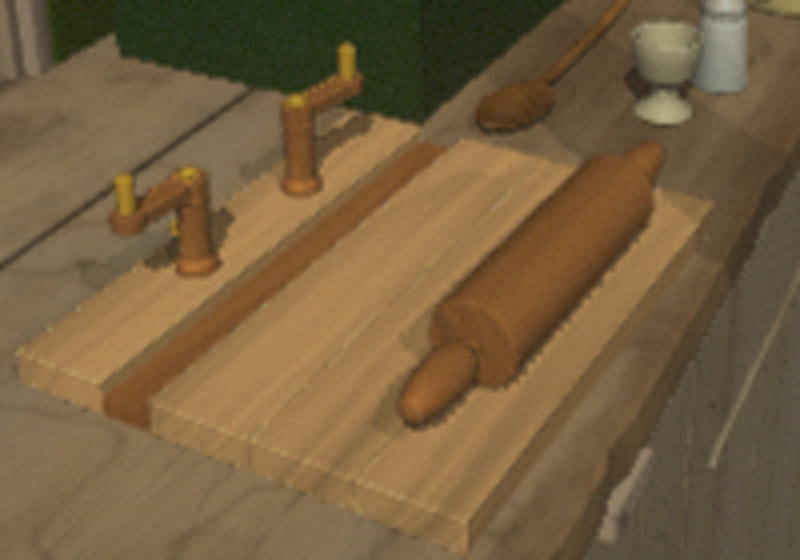

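Run:
```python
from h import *
t=vision.snapshot("top"); c=vision.snapshot("scene")
T=lambda x,y:((x+.5)/5-.5+140,(y+.5)/5-.5+130)
S=lambda x,y:((x+.5)/4-.5+130,(y+.5)/4-.5+170)
pts={"FL":((83,53),(20,350)),"FR":((727,88),(417,125)),"NR":((692,640),(712,205)),"NL":((33,592),(470,520)),
"chanFL":((78,166),(105,386)),"chanNL":((76,222),(152,405)),"chanFR":((717,208),(415,143)),"chanNR":((714,262),(462,142)),
"Lpeg_top":((165,75),(125,176)),"Lhinge":((272,100),(192,172)),"Rhinge":((492,115),(297,99)),"Rpeg_top":((592,128),(347,45)),
"pinLtip":((70,505),(405,415)),"pinRtip":((697,553),(660,150))}
for k,(a,b) in pts.items():
    p,e=tri(ray(t,*T(*a)),ray(c,*S(*b))); print(k,p.round(4),"gap",round(e,4),"z=.02:",onz(t,*T(*a),.02).round(4)[:2],onz(c,*S(*b),.02).round(4)[:2])
```

```text
FL [0.6785 0.2542 0.0192] gap 0.0008 z=.02: [0.6786 0.2541] [0.6771 0.255 ]
FR [ 0.6437 -0.064   0.0116] gap 0.0463 z=.02: [ 0.6638 -0.0552] [ 0.6109 -0.0504]
NR [ 0.4043 -0.0403  0.0155] gap 0.0013 z=.02: [ 0.4039 -0.0403] [ 0.403  -0.0325]
NL [0.4211 0.2674 0.0174] gap 0.0013 z=.02: [0.4218 0.2668] [0.4192 0.2698]
chanFL [0.6244 0.2557 0.0152] gap 0.0001 z=.02: [0.6234 0.2542] [0.6199 0.2606]
chanNL [0.5971 0.2559 0.0129] gap 0.001 z=.02: [0.5964 0.254 ] [0.5903 0.263 ]
chanFR [ 0.6103 -0.0505  0.0063] gap 0.0045 z=.02: [ 0.6059 -0.0508] [ 0.6004 -0.0272]
chanNR [ 0.5795 -0.0503  0.0146] gap 0.003 z=.02: [ 0.5801 -0.0495] [ 0.5735 -0.0414]
Lpeg_top [0.6499 0.1947 0.0961] gap 0.0006 z=.02: [0.6681 0.2141] [0.7417 0.0874]
Lhinge [0.6426 0.1505 0.078 ] gap 0.0016 z=.02: [0.6563 0.1622] [0.7075 0.0657]
Rhinge [0.6369 0.0521 0.0792] gap 0.0004 z=.02: [0.6498 0.0566] [ 0.7032 -0.05  ]
Rpeg_top [0.6277 0.0072 0.0979] gap 0.0001 z=.02: [0.6439 0.0088] [ 0.7179 -0.1438]
pinLtip [0.4628 0.2446 0.0432] gap 0.0012 z=.02: [0.4623 0.2512] [0.4775 0.219 ]
pinRtip [ 0.4424 -0.0421  0.0437] gap 0.0039 z=.02: [ 0.4438 -0.0424] [ 0.4537 -0.0857]
```

```bash
cat >> h.py <<'E'
YAW=-0.054
XB=np.array([np.cos(YAW),np.sin(YAW)]);YB=np.array([-XB[1],XB[0]]);C0=np.array([.5420,.1063])
def tob(p): d=np.asarray(p)[:2]-C0; return np.array([d@XB,d@YB])
def tow(b): return C0+b[0]*XB+b[1]*YB
def pin(s,zs=.045,show=None):
    "rolling pin from the top view: brown mask in the board area, minAreaRect"
    im=s["image"]; hsv=cv2.cvtColor(im,cv2.COLOR_RGB2HSV)
    m=cv2.inRange(hsv,(5,95,70),(18,255,220))
    w=np.array([proj(s,[*tow(b),.02])[0] for b in((-.128,-.158),(-.128,.158),(.09,.158),(.09,-.158))]).astype(np.int32)
    k=np.zeros_like(m);cv2.fillPoly(k,[w],255);m&=k
    m=cv2.morphologyEx(m,cv2.MORPH_OPEN,np.ones((11,11)))  # drops handles and channel
    if show: cv2.imwrite(show,cv2.resize(np.hstack([m[130:265,130:300]]),None,fx=4,fy=4))
    cs=sorted(cv2.findContours(m,0,2)[0],key=cv2.contourArea)
    out=[]
    for c in cs[-2:]:
        r=cv2.minAreaRect(c); b=cv2.boxPoints(r)
        P=np.array([onz(s,u,v,zs)[:2] for u,v in b]); ctr=onz(s,*r[0],zs)[:2]
        L=[(np.linalg.norm(P[i]-P[(i+1)%4]),P[i]-P[(i+1)%4]) for i in(0,1)]
        l,d=max(L,key=lambda q:q[0]); d=d*np.sign(d[1])
        out.append((ctr.round(4),tob(ctr).round(4),"len",round(l,3),"wid",round(min(L,key=lambda q:q[0])[0],3),"yaw",round(np.arctan2(-d[0],d[1]),3)))
    return out
E
python3 - <<'E'
from h import *
t=vision.snapshot("top"); c=vision.snapshot("scene")
for o in pin(t,show="pics/mask.png"): print(o)
T=lambda x,y:((x+.5)/5-.5+140,(y+.5)/5-.5+130)
S=lambda x,y:((x+.5)/4-.5+130,(y+.5)/4-.5+170)
q=[(192,472),(575,492),(562,595),(188,565)]
p=np.array([onz(t,*T(*a),.045)[:2] for a in q]);print(p.round(4),p.mean(0))
print("pin axis tri mid-left end, right:")
print(tri(ray(t,*T(190,518)),ray(c,*S(467,345))), tri(ray(t,*T(568,544)),ray(c,*S(632,182))))
for n in((140,140),): pass
for nm,px in(("mug top",(485,240)),("box near",(300,163))): print(nm,onz(t,*px,.1))
h=[tob(x) for x in((.6426,.1505),(.6369,.0521),(.6499,.1947),(.6277,.0072))];print(np.round(h,4))
E
```

```text
(array([0.5972, 0.0966]), array([ 0.0556, -0.0068]), 'len', np.float64(0.297), 'wid', np.float64(0.028), 'yaw', np.float64(-0.059))
(array([0.4583, 0.0908]), array([-0.0828, -0.02  ]), 'len', np.float64(0.269), 'wid', np.float64(0.064), 'yaw', np.float64(-0.066))
[[0.4779 0.1886]
 [0.4709 0.0139]
 [0.4247 0.0192]
 [0.4359 0.1889]] [0.45232874 0.10263646]
pin axis tri mid-left end, right:
(array([0.45809898, 0.18892283, 0.04616882]), np.float64(0.002319130565699186)) (array([0.44313087, 0.01512916, 0.05071503]), np.float64(0.009360451135916114))
mug top [ 0.45106035 -0.4691635   0.1       ]
box near [ 0.61084225 -0.08368147  0.1       ]
[[ 0.0981  0.0496]
 [ 0.0977 -0.049 ]
 [ 0.103   0.0941]
 [ 0.0909 -0.0943]]
```

View pics/mask.png

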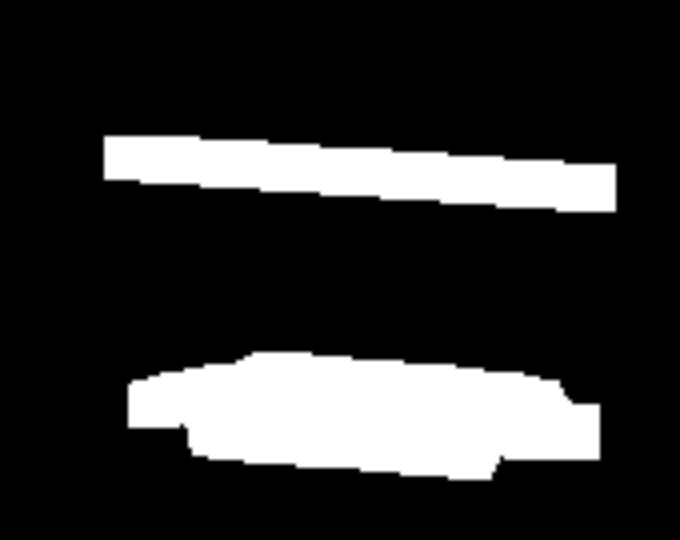

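arm_command:
  commands:
    - [[0, 0, -10.2], [14.7, -15.8, -0.5], 255]
    - [[0, 0, -10.2], [14.7, -15.8, -0.5], 255]
    - [[0, 0, -10.2], [14.7, -15.8, -0.5], 255]
    - [[0, 0, -10.2], [14.7, -15.8, -0.5], 255]
    - [[0, 0, -10.2], [14.7, -15.8, -0.5], 255]
    - [[0, 0, -10.2], [14.7, -15.8, -0.5], 255]
    - [[0, 0, -10.2], [14.7, -15.8, -0.5], 255]
    - [[0, 0, -10.2], [14.7, -15.8, -0.5], 255]
    - [[0, 0, -10.2], [14.7, -15.8, -0.5], 255]
    - [[0, 0, -10.2], [14.7, -15.8, -0.5], 255]
  grip_force: 20

```text
time_s: 1.23
tcp_pos: [0.373, -0.1184, 0.2155]
orientation: [3.14, 0.001, 1.519]
contact_force: [1.2, -0.1, 0.0]
finger_gap: 0.326
```

arm_command:
  commands:
    - [[0, 0, 0], [7.45, 1.85, 3.2], 255]
    - [[0, 0, 0], [7.45, 1.85, 3.2], 255]
    - [[0, 0, 0], [7.45, 1.85, 3.2], 255]
    - [[0, 0, 0], [7.45, 1.85, 3.2], 255]
    - [[0, 0, 0], [7.45, 1.85, 3.2], 255]
    - [[0, 0, 0], [7.45, 1.85, 3.2], 255]
    - [[0, 0, 0], [7.45, 1.85, 3.2], 255]
    - [[0, 0, 0], [7.45, 1.85, 3.2], 255]
    - [[0, 0, 0], [7.45, 1.85, 3.2], 255]

```text
time_s: 1.98
tcp_pos: [0.4402, 0.0998, 0.1192]
orientation: [-3.141, 0.001, 1.518]
contact_force: [-0.7, -1.0, 0.3]
finger_gap: 0.004
```

arm_command:
  commands:
    - [[0, 0, 0], [0.1, 0.1, 0.8], 255]
    - [[0, 0, 0], [0.1, 0.1, 1.4], 255]
    - [[0, 0, 0], [0.1, 0.1, 1.4], 255]
    - [[0, 0, 0], [0.1, 0.1, 1.4], 255]
    - [[0, 0, 0], [0.1, 0.1, 1.4], 255]

```text
time_s: 2.4
tcp_pos: [0.4445, 0.1018, 0.0785]
orientation: [3.139, -0.0, 1.515]
contact_force: [0.5, -0.4, 1.2]
finger_gap: 0.005
```

Run:
```python
from h import *
o=bot.get_obs(); print(o["tcp_pos"],o["contact_force"])
s=vision.snapshot("scene"); crop(s,200,130,350,290,4,"pics/sc1.png")
```

```text
[0.44448161 0.10176244 0.07853082] [ 0.50188836 -0.36268099  1.23365892]
```

View pics/sc1.png

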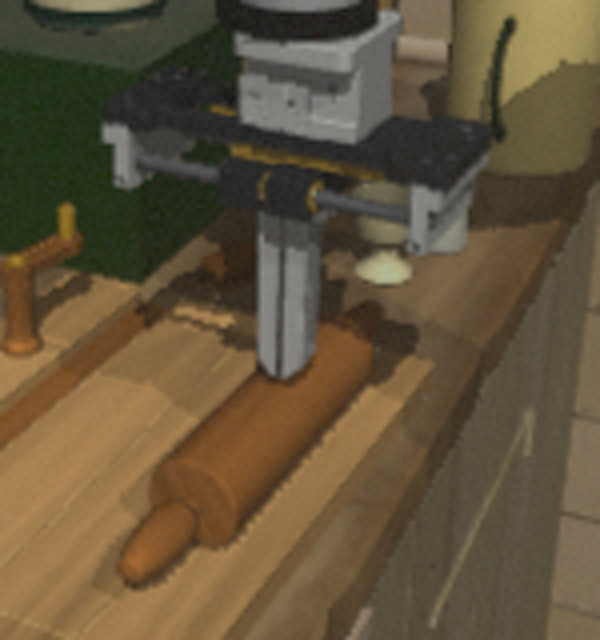

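The tips are just above the barrel's top, slightly on the near side, at (285,375) in the crop. I'll lower in small steps until I feel contact.

arm_command:
  commands:
    - [[0, 0, 0], [0, 0, 0.1], 255]
    - [[0, 0, 0], [0, 0, 0.2], 255]
    - [[0, 0, 0], [0, 0, 0.2], 255]
    - [[0, 0, 0], [0, 0, 0.2], 255]

```text
time_s: 2.78
tcp_pos: [0.4433, 0.1029, 0.0711]
orientation: [-3.142, 0.0, 1.517]
contact_force: [0.0, -0.2, 0.1]
finger_gap: 0.006
```

arm_command:
  commands:
    - [[0, 0, 0], [0, 0, 0.05], 255]
    - [[0, 0, 0], [0, 0, 0.05], 255]

```text
time_s: 2.95
tcp_pos: [0.4432, 0.1029, 0.0694]
orientation: [-3.141, 0.0, 1.517]
contact_force: [-0.5, -0.5, 0.4]
finger_gap: 0.005
```

arm_command:
  commands:
    - [[0, 0, 0], [0, 0, 0.03], 255]
    - [[0, 0, 0], [0, 0, 0.03], 255]

```text
time_s: 3.12
tcp_pos: [0.4441, 0.1029, 0.0693]
orientation: [3.14, 0.0, 1.517]
contact_force: [-0.2, -0.5, 3.6]
finger_gap: 0.007
```

arm_command:
  commands:
    - [[0, 0, 0], [0, 0, 0.03], 255]
    - [[0, 0, 0], [0, 0, 0.03], 255]

```text
time_s: 3.28
tcp_pos: [0.4449, 0.1028, 0.0693]
orientation: [3.139, -0.0, 1.517]
contact_force: [-1.0, -0.4, 7.7]
finger_gap: 0.006
```

arm_command:
  commands:
    - [[0, 0, 0], [0, 0.3, -0.01], 255]
    - [[0, 0, 0], [0, 0.85, -0.01], 255]
    - [[0, 0, 0], [0, 1.4, -0.01], 255]
    - [[0, 0, 0], [0, 1.8, -0.4], 255]
    - [[0, 0, 0], [0, 1.8, -1.0], 255]
    - [[0, 0, 0], [0, 1.8, -1.0], 255]
    - [[0, 0, 0], [0, 1.8, -1.0], 255]
    - [[0, 0, 0], [0, 1.8, -1.0], 255]

```text
time_s: 3.95
tcp_pos: [0.4963, 0.1, 0.0969]
orientation: [-3.14, 0.0, 1.517]
contact_force: [-0.7, 0.1, 0.1]
finger_gap: 0.007
```

Run:
```python
from h import *
o=bot.get_obs(); print(o["tcp_pos"],o["contact_force"])
s=vision.snapshot("scene"); crop(s,200,130,350,290,4,"pics/sc2.png")
s=vision.snapshot("top"); crop(s,140,130,300,265,5,"pics/top2.png")
```

```text
[0.49633885 0.09998642 0.09687309] [-0.65307397  0.13164009  0.12863029]
```

View pics/sc2.png

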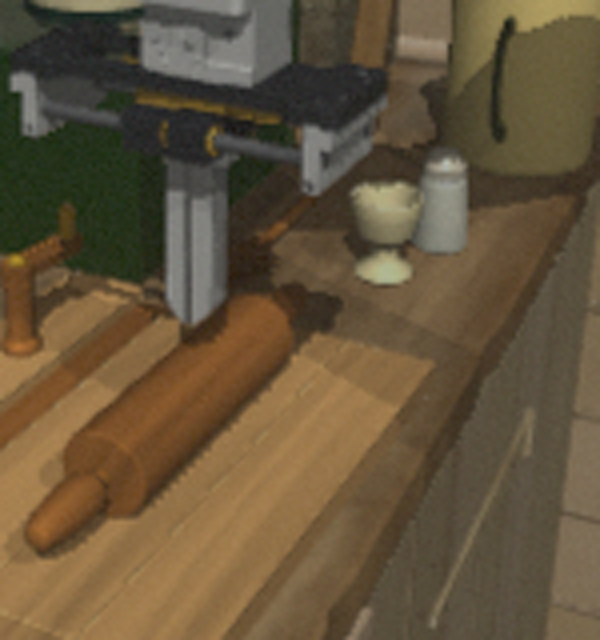

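View pics/top2.png

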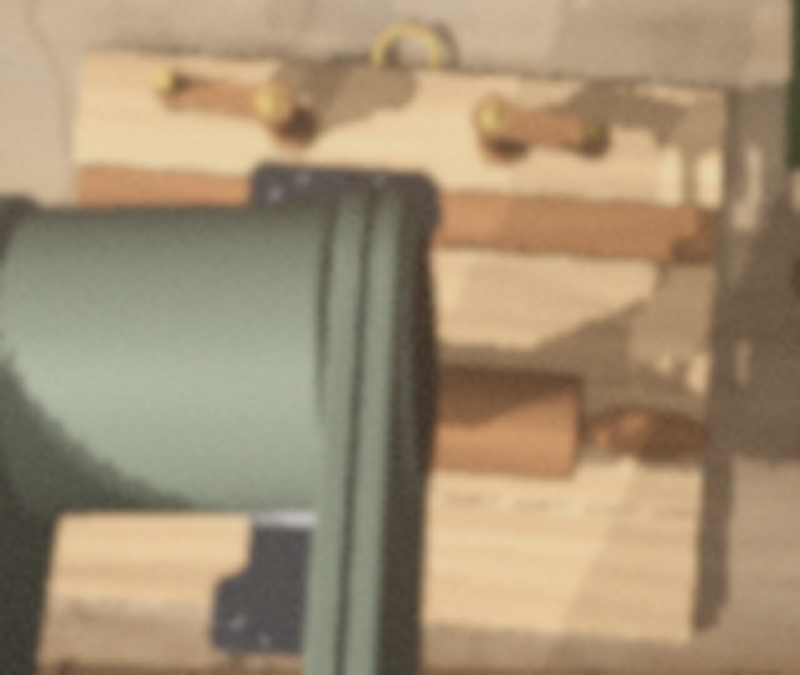

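The pin rolled away cleanly by about 50 mm and is still nearly parallel to the channel. I'll measure it and check that it is at rest.

Run:
```python
from h import *
a=vision.snapshot("scene")["image"]
for i in range(4): s=vision.snapshot("scene")
print("moving px:",(np.abs(s["image"][200:270,200:300].astype(int)-a[200:270,200:300]).sum(2)>60).sum())
t=vision.snapshot("top"); crop(t,140,130,300,265,5,"pics/top3.png"); crop(s,200,130,350,290,4,"pics/sc3.png")
T=lambda x,y:((x+.5)/5-.5+140,(y+.5)/5-.5+130)
S2=lambda x,y:((x+.5)/4-.5+200,(y+.5)/4-.5+130)
e=onz(t,*T(576,427),.045); l=onz(s,*S2(107,475),.045)
print(e,tob(e),l,tob(l))
```

```text
moving px: 361
[0.50036839 0.01386693 0.045     ] [-0.03658197 -0.09454535] [0.50661879 0.18194095 0.045     ] [-0.03941226  0.07362103]
```

View pics/sc3.png

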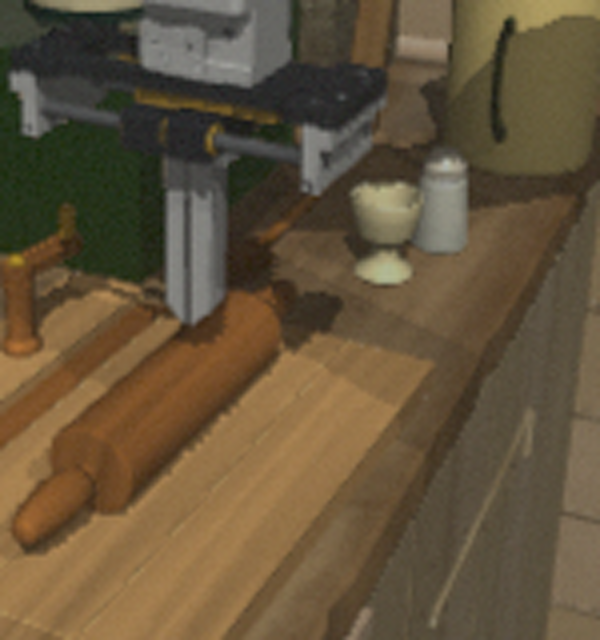

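arm_command:
  commands:
    - [[0, 0, 0], [0, 0, 0], 255]
    - [[0, 0, 0], [0, 0, 0], 255]
    - [[0, 0, 0], [0, 0, 0], 255]
    - [[0, 0, 0], [0, 0, 0], 255]

```text
time_s: 4.68
tcp_pos: [0.4973, 0.0999, 0.0978]
orientation: [3.142, -0.0, 1.517]
contact_force: [0.9, -0.4, 0.0]
finger_gap: 0.003
```

Run:
```python
from h import *
s=vision.snapshot("scene");a=s["image"]
for i in range(3): s=vision.snapshot("scene")
print("moving px:",(np.abs(s["image"][200:270,200:300].astype(int)-a[200:270,200:300]).sum(2)>60).sum())
t=vision.snapshot("top"); crop(t,140,130,300,265,5,"pics/top4.png"); crop(s,180,170,300,290,5,"pics/sc4.png")
o=bot.get_obs();print(o["time_s"],o["tcp_pos"])
```

```text
moving px: 0
4.9333 [0.49735037 0.09995146 0.09784587]
```

View pics/sc4.png

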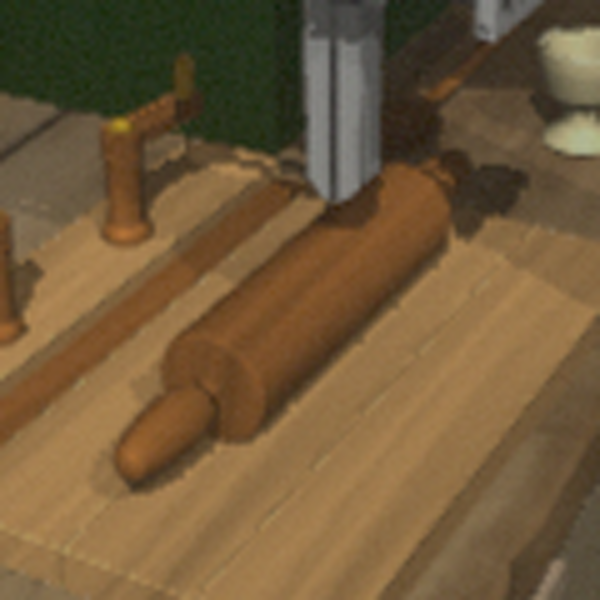

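View pics/top4.png

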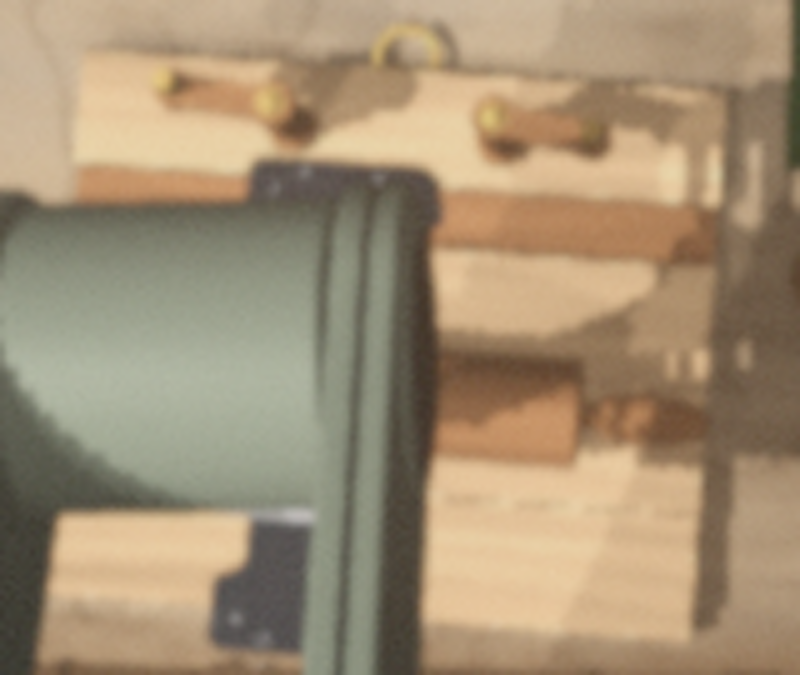

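Run:
```python
from h import *
t=vision.snapshot("top"); s=vision.snapshot("scene")
T=lambda x,y:((x+.5)/5-.5+140,(y+.5)/5-.5+130)
S2=lambda x,y:((x+.5)/5-.5+180,(y+.5)/5-.5+170)
for e in(onz(t,*T(579,412),.045),onz(s,*S2(215,388),.045),onz(s,*S2(128,475),.045),onz(t,*T(705,418),.045)): print(e.round(4),tob(e).round(4))
```

```text
[0.5072 0.0126 0.045 ] [-0.0297 -0.0954]
[0.5154 0.1815 0.045 ] [-0.0307  0.0737]
[0.5172 0.2442 0.045 ] [-0.0322  0.1364]
[ 0.5051 -0.0447  0.045 ] [-0.0287 -0.1528]
```

arm_command:
  commands:
    - [[0, 0, 0], [-0.03, 0.19, 0.4], 255]
    - [[0, 0, 0], [-0.03, 0.19, 0.8], 255]
    - [[0, 0, 0], [-0.03, 0.19, 0.9], 255]
    - [[0, 0, 0], [-0.03, 0.19, 0.9], 255]
    - [[0, 0, 0], [-0.03, 0.19, 0.9], 255]
    - [[0, 0, 0], [-0.03, 0.19, 0.9], 255]

```text
time_s: 5.53
tcp_pos: [0.5034, 0.0988, 0.0714]
orientation: [3.141, -0.0, 1.517]
contact_force: [0.6, 0.1, -0.3]
finger_gap: 0.008
```

arm_command:
  commands:
    - [[0, 0, 0], [0, 0, 0.05], 255]
    - [[0, 0, 0], [0, 0, 0.05], 255]

```text
time_s: 5.7
tcp_pos: [0.5033, 0.0988, 0.0697]
orientation: [3.141, -0.0, 1.517]
contact_force: [-0.7, 0.8, 1.5]
finger_gap: 0.003
```

arm_command:
  commands:
    - [[0, 0, 0], [0, 0, 0.03], 255]
    - [[0, 0, 0], [0, 0, 0.03], 255]

```text
time_s: 5.87
tcp_pos: [0.5041, 0.0987, 0.0696]
orientation: [3.139, -0.0, 1.517]
contact_force: [-0.4, -1.3, 4.4]
finger_gap: 0.006
```

arm_command:
  commands:
    - [[0, 0, 0], [0, 0.2, 0.01], 255]
    - [[0, 0, 0], [0, 0.55, 0.01], 255]
    - [[0, 0, 0], [0, 0.9, 0.01], 255]
    - [[0, 0, 0], [0, 1.25, 0.0], 255]
    - [[0, 0, 0], [0, 1.5, -0.5], 255]
    - [[0, 0, 0], [0, 1.5, -1.0], 255]
    - [[0, 0, 0], [0, 1.5, -1.0], 255]

```text
time_s: 6.45
tcp_pos: [0.5508, 0.0963, 0.1013]
orientation: [3.136, -0.0, 1.517]
contact_force: [0.3, 0.7, 0.5]
finger_gap: 0.003
```

arm_command:
  commands:
    - [[0, 0, 0], [0, 0, 0], 255]
    - [[0, 0, 0], [0, 0, 0], 255]
    - [[0, 0, 0], [0, 0, 0], 255]
    - [[0, 0, 0], [0, 0, 0], 255]
    - [[0, 0, 0], [0, 0, 0], 255]

```text
time_s: 6.87
tcp_pos: [0.5471, 0.0963, 0.0975]
orientation: [-3.14, 0.0, 1.517]
contact_force: [0.6, 0.2, 0.6]
finger_gap: 0.005
```

Run:
```python
from h import *
s=vision.snapshot("scene");a=s["image"]
for i in range(3): s=vision.snapshot("scene")
print("moving px:",(np.abs(s["image"][180:270,180:300].astype(int)-a[180:270,180:300]).sum(2)>60).sum())
t=vision.snapshot("top"); crop(t,140,130,300,265,5,"pics/top5.png"); crop(s,160,160,280,280,5,"pics/sc5.png")
o=bot.get_obs();print(o["time_s"],o["tcp_pos"])
```

```text
moving px: 28
7.1167 [0.54781088 0.09632607 0.09827758]
```

View pics/sc5.png

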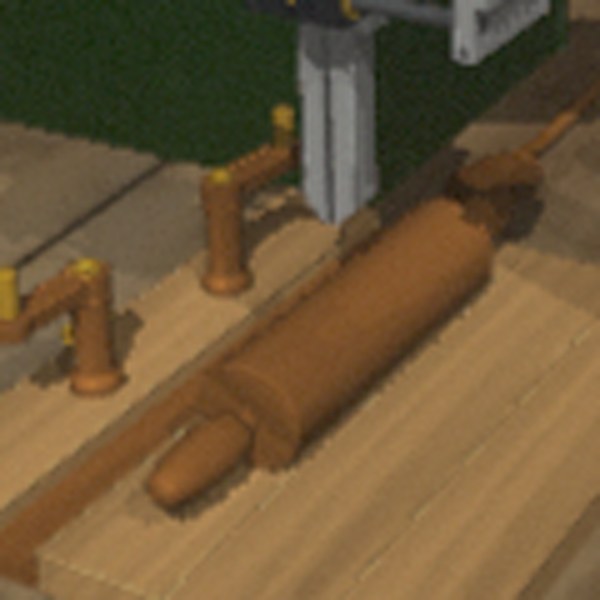

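View pics/top5.png

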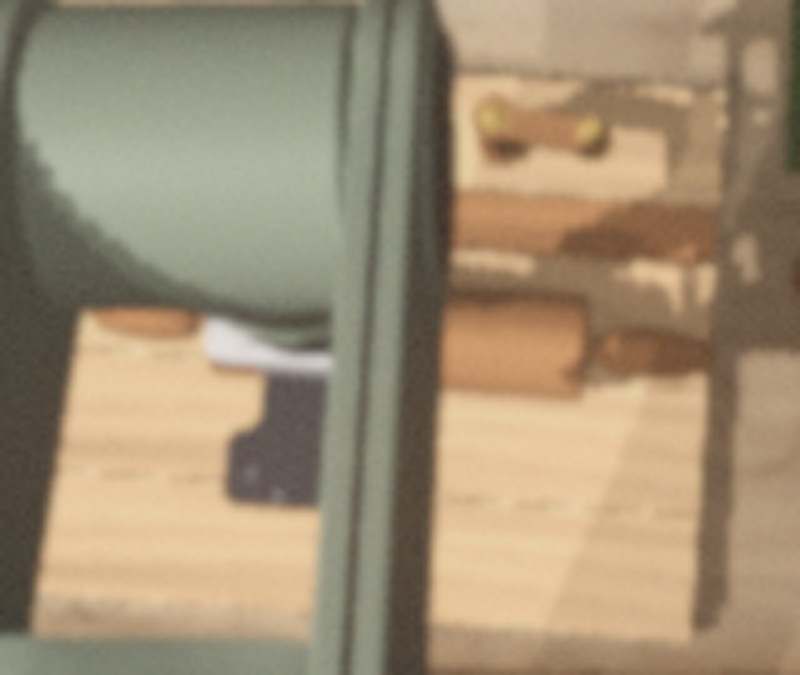

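Run:
```python
from h import *
s=vision.snapshot("scene");a=s["image"]
for i in range(3): s=vision.snapshot("scene")
t=vision.snapshot("top")
print("moving px:",(np.abs(s["image"][180:270,180:300].astype(int)-a[180:270,180:300]).sum(2)>60).sum())
crop(s,160,160,280,280,5,"pics/sc6.png")
T=lambda x,y:((x+.5)/5-.5+140,(y+.5)/5-.5+130)
S2=lambda x,y:((x+.5)/5-.5+160,(y+.5)/5-.5+160)
for e in(onz(t,*T(583,347),.045),onz(s,*S2(248,420),.045),onz(s,*S2(158,500),.045),onz(t,*T(715,354),.045)): print(e.round(4),tob(e).round(4))
```

```text
moving px: 0
[0.5369 0.0112 0.045 ] [ 0.0001 -0.0953]
[0.546  0.1818 0.045 ] [-0.0001  0.0756]
[0.5491 0.2422 0.045 ] [-0.0003  0.1361]
[ 0.5344 -0.0491  0.045 ] [ 0.0008 -0.1556]
```

View pics/sc6.png

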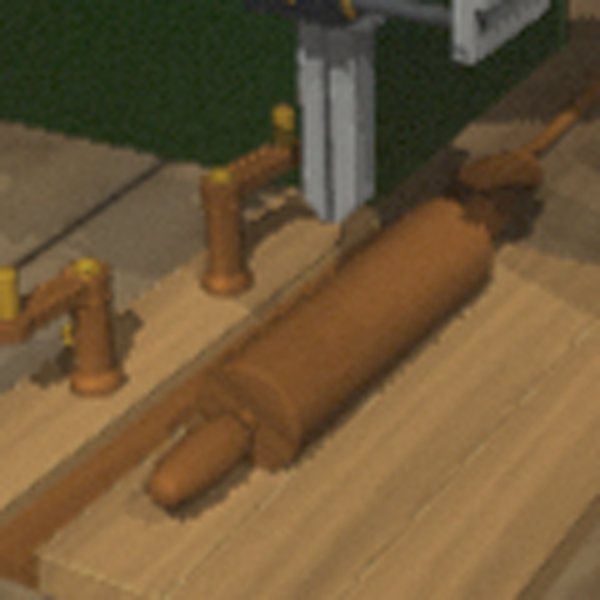

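arm_command:
  commands:
    - [[0, 0, 0], [0, -0.49, 0.2], 255]
    - [[0, 0, 0], [0, -0.49, 0.6], 255]
    - [[0, 0, 0], [0, -0.49, 0.9], 255]
    - [[0, 0, 0], [0, -0.49, 0.9], 255]
    - [[0, 0, 0], [0, -0.49, 0.9], 255]
    - [[0, 0, 0], [0, -0.49, 0.9], 255]

```text
time_s: 7.87
tcp_pos: [0.5335, 0.097, 0.071]
orientation: [-3.141, 0.0, 1.517]
contact_force: [0.5, 1.0, 0.2]
finger_gap: 0.005
```

arm_command:
  commands:
    - [[0, 0, 0], [0, 0, 0.05], 255]
    - [[0, 0, 0], [0, 0, 0.05], 255]

```text
time_s: 8.03
tcp_pos: [0.5334, 0.0971, 0.0698]
orientation: [3.142, 0.0, 1.517]
contact_force: [-0.1, 0.2, -0.3]
finger_gap: 0.008
```

arm_command:
  commands:
    - [[0, 0, 0], [0, 0, 0.03], 255]
    - [[0, 0, 0], [0, 0, 0.03], 255]

```text
time_s: 8.2
tcp_pos: [0.534, 0.097, 0.0696]
orientation: [3.14, 0.0, 1.517]
contact_force: [-0.5, -0.5, 2.7]
finger_gap: 0.003
```

arm_command:
  commands:
    - [[0, 0, 0], [0, 0.3, 0.03], 255]
    - [[0, 0, 0], [0, 0.85, 0.03], 255]
    - [[0, 0, 0], [0, 1.4, 0.03], 255]
    - [[0, 0, 0], [0, 1.7, -0.4], 255]
    - [[0, 0, 0], [0, 1.5, -1.5], 255]
    - [[0, 0, 0], [0, 1.0, -2.5], 255]
    - [[0, 0, 0], [0, 0, -2.5], 255]
    - [[0, 0, 0], [0, -1, -2.5], 255]
    - [[0, 0, 0], [0, -1, -2.5], 255]
    - [[0, 0, 0], [0, -1, -2.5], 255]

```text
time_s: 9.03
tcp_pos: [0.5018, 0.0989, 0.1436]
orientation: [-3.141, 0.0, 1.517]
contact_force: [0.3, -0.5, -0.0]
finger_gap: 0.003
```

Run:
```python
from h import *
s=vision.snapshot("scene");a=s["image"]
for i in range(6): s=vision.snapshot("scene")
t=vision.snapshot("top")
print("moving px:",(np.abs(s["image"][160:270,150:300].astype(int)-a[160:270,150:300]).sum(2)>60).sum())
crop(s,140,160,260,280,5,"pics/sc7.png");crop(t,140,130,300,265,5,"pics/top7.png")
o=bot.get_obs();print(o["time_s"],o["tcp_pos"])
```

```text
moving px: 247
9.4333 [0.50396349 0.09859766 0.14390304]
```

View pics/sc7.png

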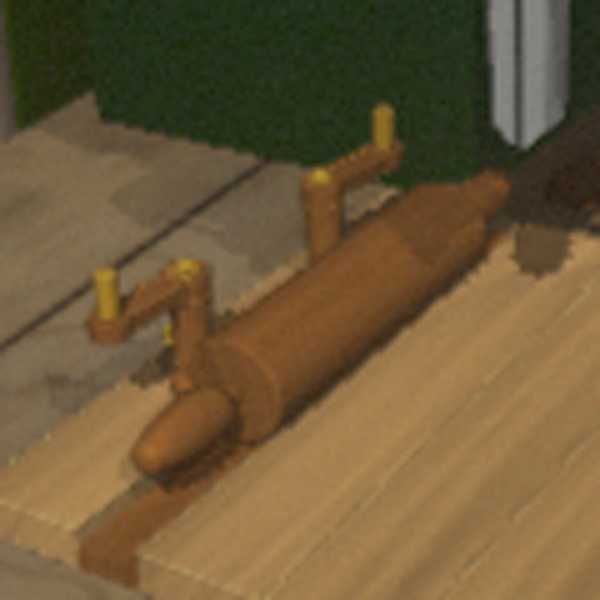

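View pics/top7.png

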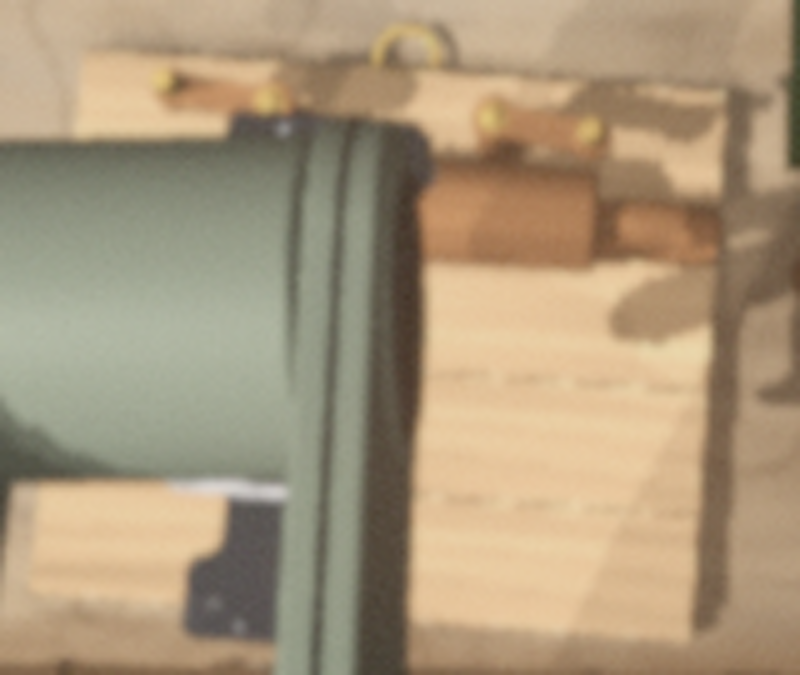

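The pin dropped into the channel and lies in front of both posts. I'll check that it is still and get the box height before working near it.

Run:
```python
from h import *
s=vision.snapshot("scene");a=s["image"]
for i in range(6): s=vision.snapshot("scene")
t=vision.snapshot("top")
print("moving px:",(np.abs(s["image"][160:270,150:300].astype(int)-a[160:270,150:300]).sum(2)>60).sum())
crop(s,140,80,300,220,5,"pics/box.png");crop(t,280,20,450,180,4,"pics/boxt.png")
```

```text
moving px: 26
```

View pics/box.png

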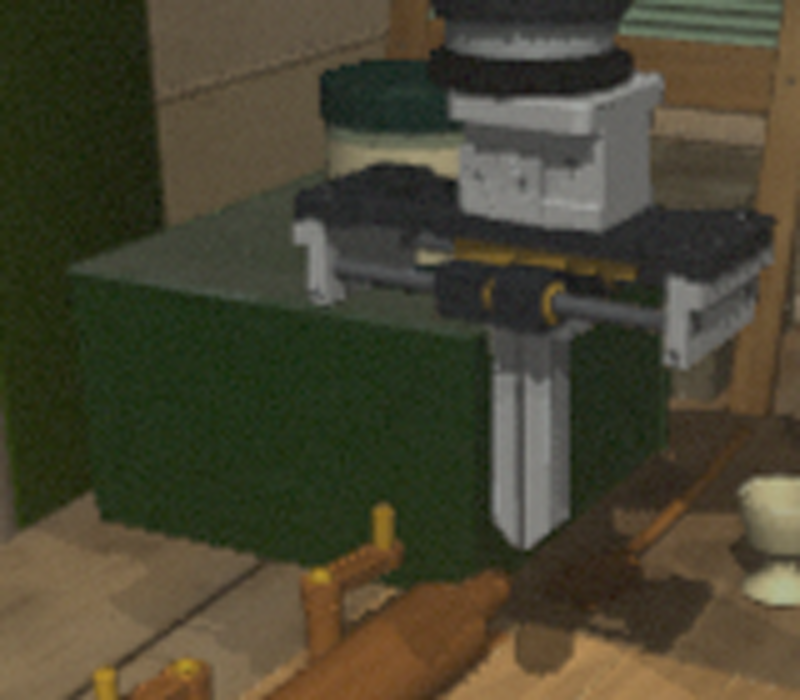

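View pics/boxt.png

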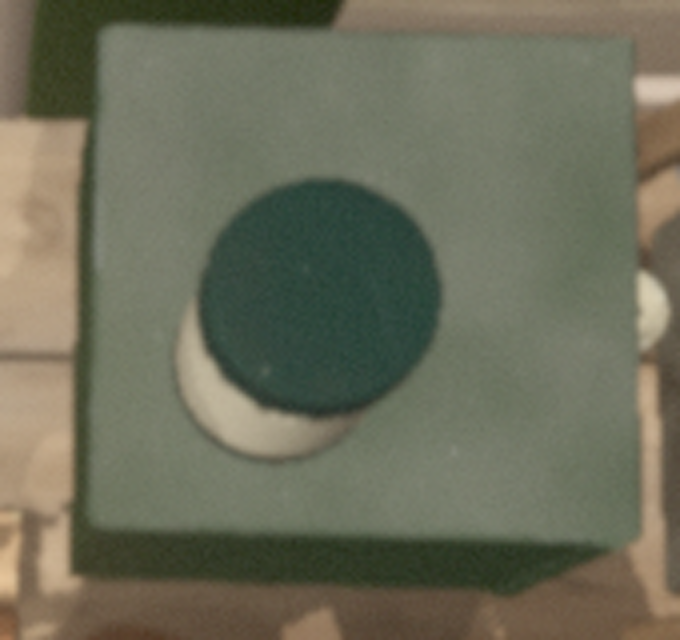

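Run:
```python
from h import *
t=vision.snapshot("top");s=vision.snapshot("scene")
print(tri(ray(t,302.5,152),ray(s,236,148)),tri(ray(t,305,27.5),ray(s,154,134)))
```

```text
(array([ 0.62152535, -0.08425668,  0.15545952]), np.float64(0.0029284209525096295)) (array([ 0.88638749, -0.08924602,  0.15672743]), np.float64(0.0015793889111593812))
```

arm_command:
  commands:
    - [[0, 0, 7.5], [4.2, 5.0, 0], 255]
    - [[0, 0, 7.5], [4.2, 5.0, 0], 255]
    - [[0, 0, 7.5], [4.2, 5.0, 0], 255]
    - [[0, 0, 7.5], [4.2, 5.0, 0], 255]
    - [[0, 0, 7.5], [4.2, 5.0, 0], 255]
    - [[0, 0, 7.5], [4.2, 5.0, 0], 255]
    - [[0, 0, 7.5], [4.2, 5.0, 0], 255]
    - [[0, 0, 7.5], [4.2, 5.0, 0], 255]
    - [[0, 0, 7.5], [4.2, 5.0, 0], 255]

```text
time_s: 10.68
tcp_pos: [0.6596, 0.2165, 0.1436]
orientation: [-3.141, 0.001, 0.733]
contact_force: [0.3, 0.7, -0.2]
finger_gap: 0.006
```

arm_command:
  commands:
    - [[0, 0, 0], [0, 0, 1.0], 255]
    - [[0, 0, 0], [0, 0, 1.6], 255]
    - [[0, 0, 0], [0, 0, 1.6], 255]
    - [[0, 0, 0], [0, 0, 1.6], 255]
    - [[0, 0, 0], [0, 0, 1.6], 255]

```text
time_s: 11.1
tcp_pos: [0.6605, 0.2164, 0.0974]
orientation: [3.141, -0.002, 0.732]
contact_force: [0.3, 0.5, 0.1]
finger_gap: 0.002
```

Run:
```python
from h import *
s=vision.snapshot("scene");crop(s,110,140,260,270,5,"pics/k1.png");o=bot.get_obs();print(o["tcp_pos"],o["orientation"])
```

```text
[0.66107661 0.21657641 0.0981174 ] [ 3.13992683e+00 -2.82293057e-03  7.31706179e-01]
```

View pics/k1.png

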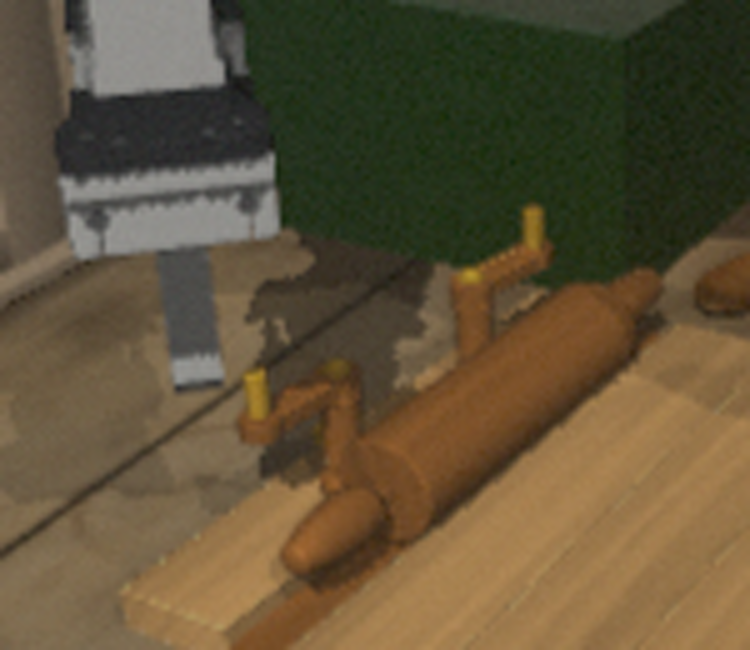

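arm_command:
  commands:
    - [[0, 0, 0], [0, 0, 0.25], 255]
    - [[0, 0, 0], [0, 0, 0.5], 255]
    - [[0, 0, 0], [0, 0, 0.5], 255]
    - [[0, 0, 0], [0, 0, 0.5], 255]

```text
time_s: 11.48
tcp_pos: [0.6591, 0.2163, 0.0801]
orientation: [-3.141, 0.002, 0.732]
contact_force: [-0.1, 0.3, 0.2]
finger_gap: 0.004
```

arm_command:
  commands:
    - [[0, 0, 0], [-0.2, 0, 0], 255]
    - [[0, 0, 0], [-0.4, 0, 0], 255]
    - [[0, 0, 0], [-0.6, 0, 0], 255]
    - [[0, 0, 0], [-0.8, 0, 0], 255]
    - [[0, 0, 0], [-1.0, 0, 0], 255]
    - [[0, 0, 0], [-1.2, 0, 0], 255]
    - [[0, 0, 0], [-1.4, 0, 0], 255]
    - [[0, 0, 0], [-1.5, 0, 0], 255]
    - [[0, 0, 0], [-1.5, 0, 0], 255]

```text
time_s: 12.23
tcp_pos: [0.6258, 0.1853, 0.081]
orientation: [3.141, 0.001, 0.731]
contact_force: [0.0, -0.0, 0.7]
finger_gap: 0.005
```

Run:
```python
from h import *
s=vision.snapshot("scene");crop(s,110,140,260,270,5,"pics/k2.png")
```

```text
(no output)
```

View pics/k2.png

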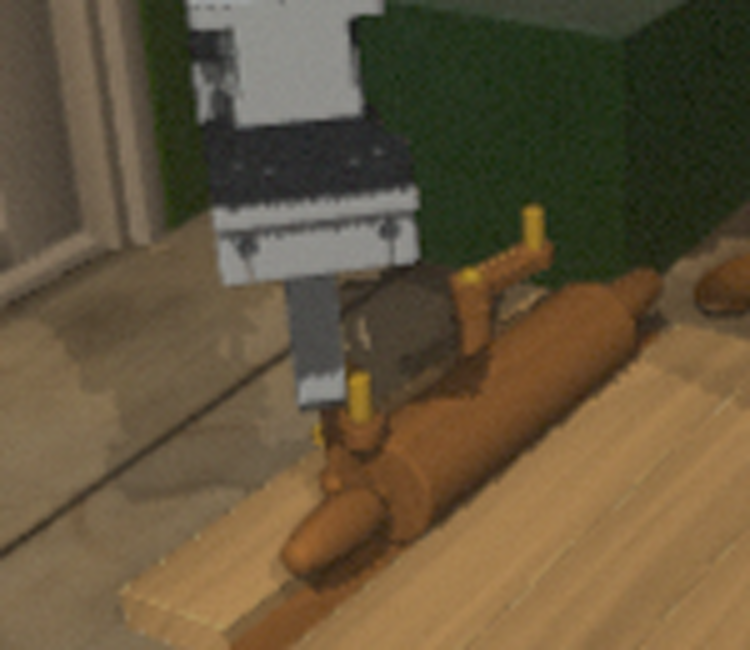

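The peg is being pushed and the keeper is about halfway round. I'll finish the swing.

arm_command:
  commands:
    - [[0, 0, 0], [-0.2, 0, 0], 255]
    - [[0, 0, 0], [-0.4, 0, 0], 255]
    - [[0, 0, 0], [-0.6, 0, 0], 255]
    - [[0, 0, 0], [-0.75, 0, 0], 255]
    - [[0, 0, 0], [-0.9, 0, 0], 255]
    - [[0, 0, 0], [-1.0, 0, 0], 255]
    - [[0, 0, 0], [-1.1, 0, 0], 255]
    - [[0, 0, 0], [-1.1, 0, 0], 255]
    - [[0, 0, 0], [-1.1, 0, 0], 255]

```text
time_s: 13.03
tcp_pos: [0.6065, 0.1657, 0.0819]
orientation: [3.137, -0.011, 0.731]
contact_force: [10.2, 3.9, -6.7]
finger_gap: 0.005
```

Run:
```python
from h import *
s=vision.snapshot("scene");crop(s,110,140,260,270,5,"pics/k3.png");o=bot.get_obs();print(o["tcp_pos"],o["contact_force"])
h=tow((.098,.0496)); n=-(XB+YB)/2**.5; e=(YB-XB)/2**.5; d=o["tcp_pos"][:2]-h; print("n,e",d@n,d@e)
```

```text
[0.60646221 0.16572581 0.08181967] [11.3589042   4.07261342 -8.3218709 ]
n,e 0.016702384948562687 0.035396098788262734
```

View pics/k3.png

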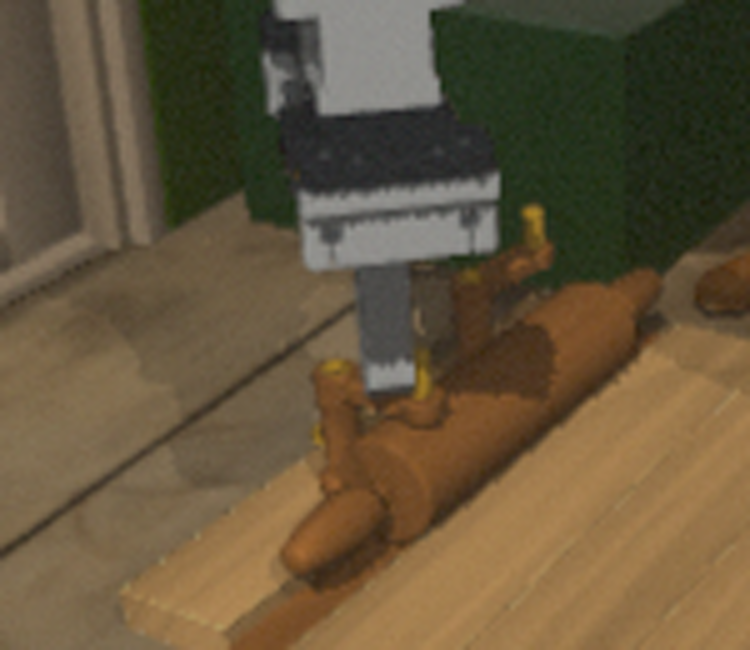

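arm_command:
  commands:
    - [[0, 0, 0], [0.2, 0, 0], 255]
    - [[0, 0, 0], [0.6, 0, 0], 255]
    - [[0, 0, 0], [0.8, 0, -0.8], 255]
    - [[0, 0, 0], [0.8, 0, -1.8], 255]
    - [[0, 0, 0], [0.8, 0, -2.2], 255]
    - [[0, 0, 0], [0.8, 0, -2.2], 255]

```text
time_s: 13.58
tcp_pos: [0.6222, 0.1808, 0.1514]
orientation: [3.137, -0.006, 0.732]
contact_force: [-0.5, -0.6, 0.0]
finger_gap: 0.003
```

Run:
```python
from h import *
s=vision.snapshot("scene");crop(s,140,170,240,260,8,"pics/k4.png");o=bot.get_obs();print(o["tcp_pos"],o["contact_force"])
t=vision.snapshot("top");crop(t,140,130,300,265,5,"pics/k4t.png")
```

```text
[0.62062765 0.1804569  0.14887494] [ 0.03712883 -0.43173858 -0.60004603]
```

View pics/k4.png

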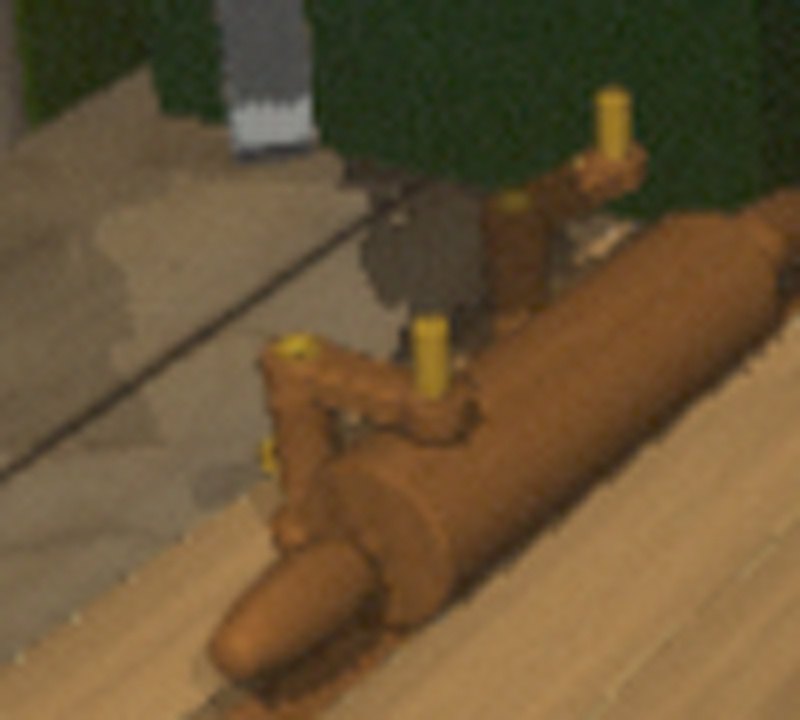

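View pics/k4t.png

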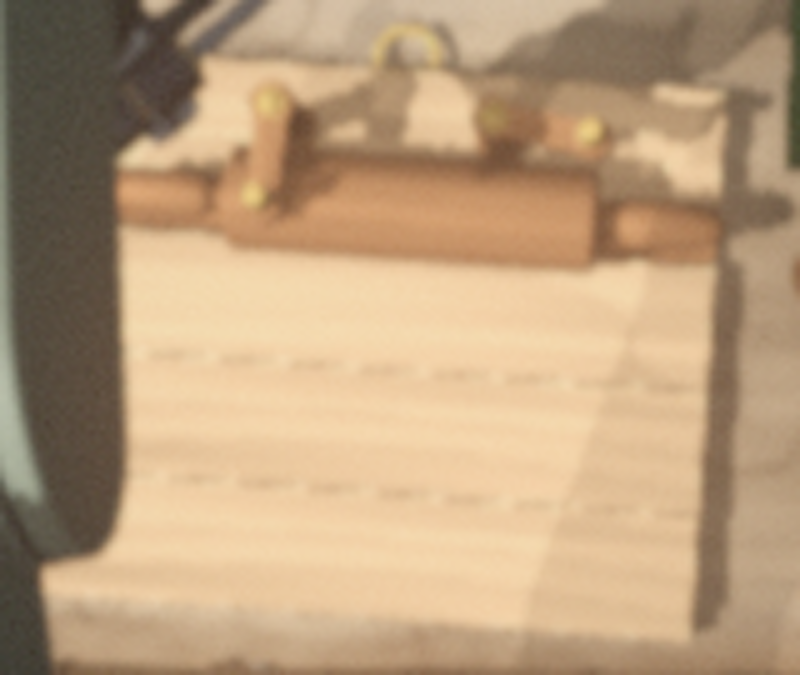

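Run:
```python
from h import *
s=vision.snapshot("scene");t=vision.snapshot("top")
T=lambda x,y:((x+.5)/5-.5+140,(y+.5)/5-.5+130)
S=lambda x,y:((x+.5)/8-.5+140,(y+.5)/8-.5+170)
p,g=tri(ray(t,*T(255,190)),ray(s,*S(432,322)));h,g2=tri(ray(t,*T(272,101)),ray(s,*S(298,345)))
d=tob(p)-tob(h);print(p,g,h,g2,d,np.arctan2(-d[0],d[1]),"nominal peg",tow((.053,.05)))
b=proj(t,[[*tow((.098,.05)),.078],[*tow((.053,.05)),.098]]);print(b,T(272,101),T(255,190))
```

```text
[0.59879803 0.15326675 0.09634024] 0.0011458637339872102 [0.64314632 0.15106008 0.07778052] 0.0004328972144290163 [-0.04440274 -0.00019019] 1.5750796593965495 nominal peg [0.59762143 0.15336651]
[[193.98070018 149.95193027]
 [190.51028005 168.23820566]] (194.0, 149.8) (190.6, 167.6)
```

The left keeper measures 1.575 rad, so it is at its stop. Next is the right one.

arm_command:
  commands:
    - [[0, 0, -1.1], [-0.4, 0.6, 0], 255]
    - [[0, 0, -2.2], [-0.8, 1.2, 0], 255]
    - [[0, 0, -3.3], [-1.2, 1.8, 0], 255]
    - [[0, 0, -4.4], [-1.6, 2.4, 0], 255]
    - [[0, 0, -5.5], [-2.0, 3.0, 0], 255]
    - [[0, 0, -6.6], [-2.4, 3.6, 0], 255]
    - [[0, 0, -7.7], [-2.8, 4.2, 0], 255]
    - [[0, 0, -8.8], [-3.2, 4.7, 0], 255]
    - [[0, 0, -9.9], [-3.66, 5.27, 0], 255]
    - [[0, 0, -11.0], [-3.66, 5.27, 0], 255]

```text
time_s: 14.62
tcp_pos: [0.6422, -0.0147, 0.1445]
orientation: [-3.137, 0.0, 1.885]
contact_force: [-0.2, 0.5, 0.7]
finger_gap: 0.002
```

arm_command:
  commands:
    - [[0, 0, -1.1], [0, 0, 0], 255]
    - [[0, 0, -2.2], [0, 0, 0], 255]
    - [[0, 0, -3.3], [0, 0, 0], 255]
    - [[0, 0, -4.0], [0, 0, 0], 255]
    - [[0, 0, -4.0], [0, 0, 0], 255]
    - [[0, 0, -4.0], [0, 0, 0], 255]

```text
time_s: 15.12
tcp_pos: [0.6423, -0.0105, 0.1451]
orientation: [-3.139, -0.003, 2.3]
contact_force: [-1.0, -0.4, -0.6]
finger_gap: 0.003
```

arm_command:
  commands:
    - [[0, 0, 0], [0, 0, 0.8], 255]
    - [[0, 0, 0], [0, 0, 1.5], 255]
    - [[0, 0, 0], [0, 0, 1.5], 255]
    - [[0, 0, 0], [0, 0, 1.5], 255]

```text
time_s: 15.45
tcp_pos: [0.6416, -0.0104, 0.0998]
orientation: [-3.138, -0.004, 2.301]
contact_force: [-0.6, -0.5, 0.8]
finger_gap: 0.005
```

Run:
```python
from h import *
s=vision.snapshot("scene");crop(s,140,140,260,250,6,"pics/k5.png");o=bot.get_obs();print(o["tcp_pos"],o["contact_force"])
```

```text
[ 0.64314888 -0.01056233  0.10161972] [ 0.6216386  -0.56935952  1.23306636]
```

View pics/k5.png

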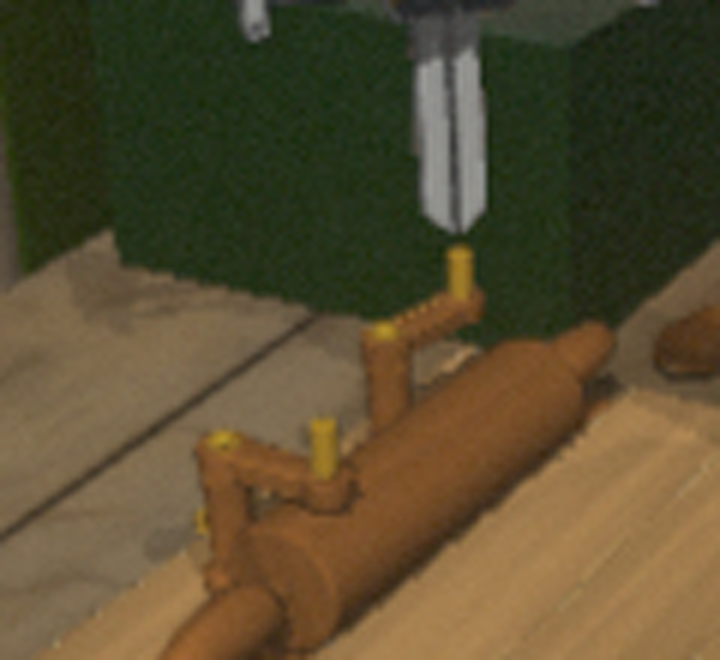

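arm_command:
  commands:
    - [[0, 0, 0], [0, 0, 0.3], 255]
    - [[0, 0, 0], [0, 0, 0.6], 255]
    - [[0, 0, 0], [0, 0, 0.6], 255]
    - [[0, 0, 0], [0, 0, 0.6], 255]

```text
time_s: 15.83
tcp_pos: [0.643, -0.0106, 0.0834]
orientation: [-3.141, -0.001, 2.302]
contact_force: [0.4, -0.7, 0.4]
finger_gap: 0.004
```

arm_command:
  commands:
    - [[0, 0, 0], [0.2, 0, 0], 255]
    - [[0, 0, 0], [0.4, 0, 0], 255]
    - [[0, 0, 0], [0.6, 0, 0], 255]
    - [[0, 0, 0], [0.8, 0, 0], 255]
    - [[0, 0, 0], [1.0, 0, 0], 255]
    - [[0, 0, 0], [1.2, 0, 0], 255]
    - [[0, 0, 0], [1.4, 0, 0], 255]
    - [[0, 0, 0], [1.5, 0, 0], 255]
    - [[0, 0, 0], [1.5, 0, 0], 255]

```text
time_s: 16.58
tcp_pos: [0.613, 0.0241, 0.0841]
orientation: [3.141, -0.001, 2.303]
contact_force: [-0.4, 0.3, 0.1]
finger_gap: 0.005
```

Run:
```python
from h import *
s=vision.snapshot("scene");crop(s,140,140,260,250,6,"pics/k6.png")
o=bot.get_obs();h=tow((.098,-.0495)); n=(YB-XB)/2**.5; e=-(YB+XB)/2**.5; d=o["tcp_pos"][:2]-h; print(o["tcp_pos"],"n,e",d@n,d@e)
```

```text
[0.61323784 0.02370538 0.08408259] n,e -0.004752602775983924 0.03644237955371588
```

View pics/k6.png

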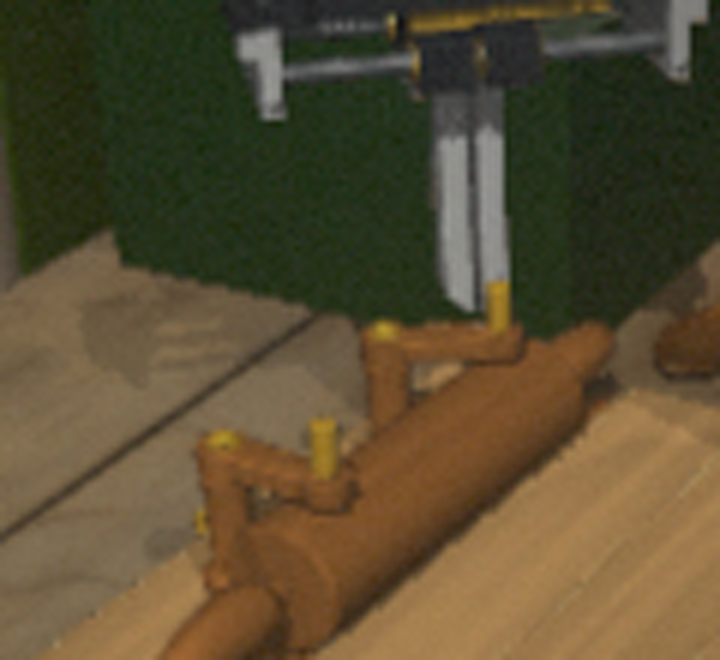

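arm_command:
  commands:
    - [[0, 0, 0], [0.15, 0, 0], 255]
    - [[0, 0, 0], [0.3, 0, 0], 255]
    - [[0, 0, 0], [0.45, 0, 0], 255]
    - [[0, 0, 0], [0.6, 0, 0], 255]
    - [[0, 0, 0], [0.7, 0, 0], 255]
    - [[0, 0, 0], [0.78, 0, 0], 255]
    - [[0, 0, 0], [0.82, 0, 0], 255]
    - [[0, 0, 0], [0.82, 0, 0], 255]
    - [[0, 0, 0], [0.82, 0, 0], 255]

```text
time_s: 17.38
tcp_pos: [0.5967, 0.0412, 0.0841]
orientation: [-3.141, -0.0, 2.302]
contact_force: [0.8, 0.3, 0.5]
finger_gap: 0.002
```

Run:
```python
from h import *
s=vision.snapshot("scene");crop(s,140,140,260,250,6,"pics/k7.png")
o=bot.get_obs();h=tow((.098,-.0495)); n=(YB-XB)/2**.5; e=-(YB+XB)/2**.5; d=o["tcp_pos"][:2]-h; print(o["tcp_pos"],"n,e",d@n,d@e,o["contact_force"])
```

```text
[0.59666993 0.0410701  0.08398345] n,e 0.01923682630798988 0.03717481302390717 [ 0.86365759 -0.78070867  0.3607158 ]
```

View pics/k7.png

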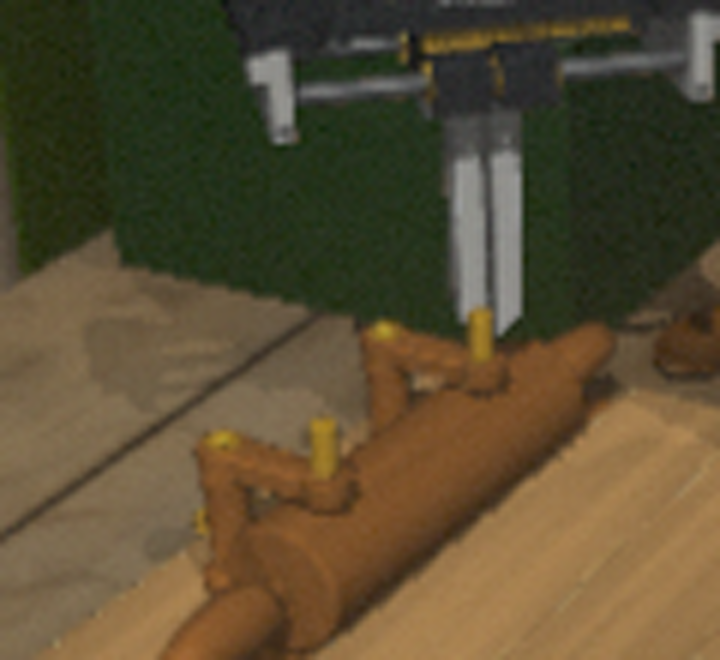

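Nearly across, but there is no stop force yet. I'll push a little further.

arm_command:
  commands:
    - [[0, 0, 0], [0.05, 0, 0], 255]
    - [[0, 0, 0], [0.1, 0, 0], 255]
    - [[0, 0, 0], [0.1, 0, 0], 255]

```text
time_s: 17.68
tcp_pos: [0.5965, 0.0417, 0.0842]
orientation: [3.141, 0.005, 2.302]
contact_force: [3.9, -4.4, -2.5]
finger_gap: 0.008
```

arm_command:
  commands:
    - [[0, 0, 0], [0.05, 0, 0], 255]
    - [[0, 0, 0], [0.08, 0, 0], 255]
    - [[0, 0, 0], [0.08, 0, 0], 255]

```text
time_s: 17.93
tcp_pos: [0.5964, 0.042, 0.0843]
orientation: [3.14, 0.009, 2.302]
contact_force: [8.0, -7.7, -4.5]
finger_gap: 0.006
```

At the stop, with about 11 N on the peg. I'll back off, rise clear and check.

arm_command:
  commands:
    - [[0, 0, 0], [-0.2, 0, 0], 255]
    - [[0, 0, 0], [-0.6, 0, 0], 255]
    - [[0, 0, 0], [-0.7, 0, -0.8], 255]
    - [[0, 0, 0], [-0.7, 0, -2.0], 255]
    - [[0, 0, 0], [-0.7, 0, -3.2], 255]
    - [[0, 0, 0], [-0.7, 0, -4.0], 255]
    - [[0, 0, 0], [-0.7, 0, -4.0], 255]
    - [[0, 0, 0], [-0.7, 0, -4.0], 255]

```text
time_s: 18.6
tcp_pos: [0.6085, 0.0294, 0.2059]
orientation: [3.139, 0.002, 2.302]
contact_force: [0.4, 0.1, -1.2]
finger_gap: 0.006
```

arm_command:
  commands:
    - [[0, 0, 0], [-3, -3, -0.5], 255]
    - [[0, 0, 0], [-3, -3, -0.5], 255]
    - [[0, 0, 0], [-4, -5, -0.5], 255]
    - [[0, 0, 0], [-4, -5, -0.5], 255]
    - [[0, 0, 0], [-4, -5, -0.5], 255]
    - [[0, 0, 0], [-4, -5, -0.5], 255]
    - [[0, 0, 0], [-4, -5, -0.5], 255]
    - [[0, 0, 0], [-4, -5, -0.5], 255]

```text
time_s: 19.27
tcp_pos: [0.575, -0.159, 0.2169]
orientation: [-3.141, -0.004, 2.302]
contact_force: [-0.1, -0.7, -0.4]
finger_gap: 0.005
```

Run:
```python
from h import *
s=vision.snapshot("scene");crop(s,140,160,260,270,6,"pics/k8.png");o=bot.get_obs();print(o["tcp_pos"],o["contact_force"],o["time_s"])
t=vision.snapshot("top");crop(t,140,130,300,265,5,"pics/k8t.png");cv2.imwrite("pics/k8full.png",t["image"][:,:,::-1])
```

```text
[ 0.57538432 -0.15847115  0.21733288] [ 0.21107722  0.12708926 -0.38742811] 19.3167
```

View pics/k8.png

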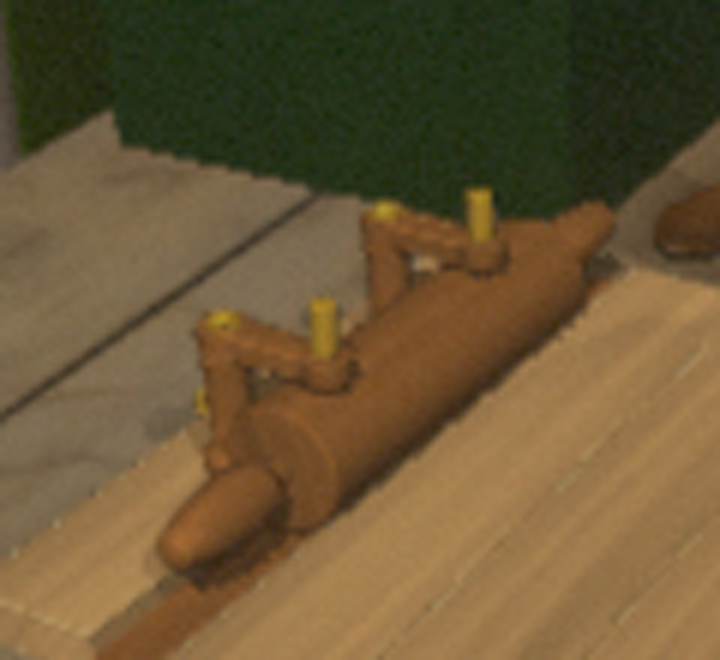

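View pics/k8t.png

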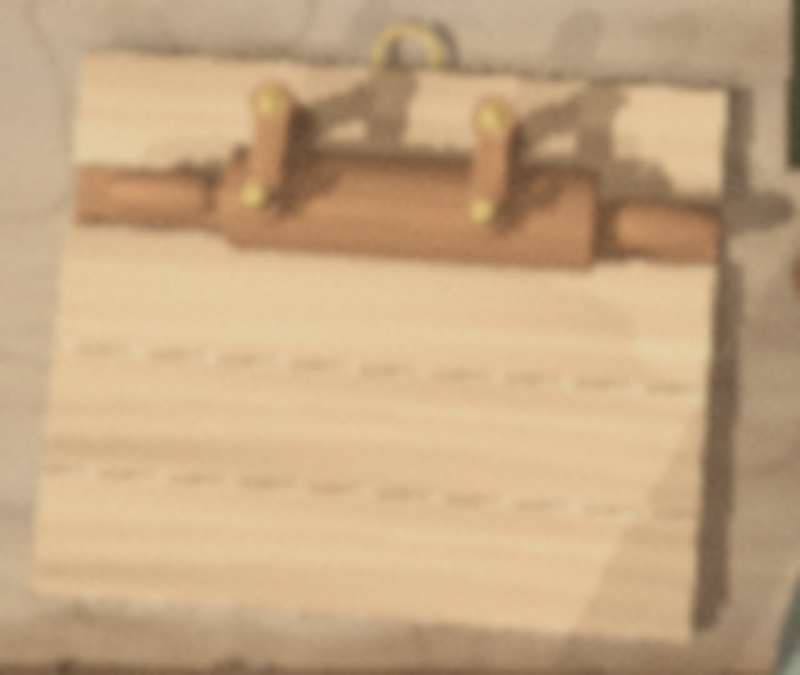

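View pics/k8full.png

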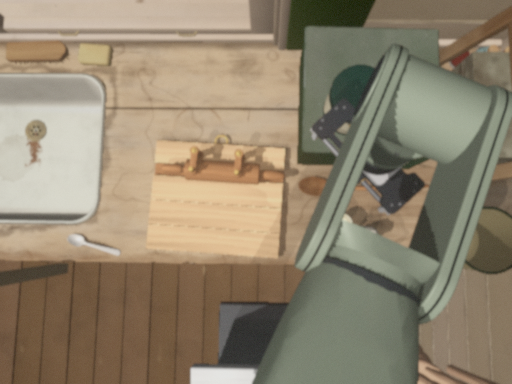

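Run:
```python
from h import *
s=vision.snapshot("scene");t=vision.snapshot("top")
T=lambda x,y:((x+.5)/5-.5+140,(y+.5)/5-.5+130)
S=lambda x,y:((x+.5)/6-.5+140,(y+.5)/6-.5+160)
for p,q,h,k in(((481,207),(480,193),(492,115),(385,209)),((255,190),(324,302),(272,101),(222,318))):
    a,g=tri(ray(t,*T(*p)),ray(s,*S(*q)));b,g2=tri(ray(t,*T(*h)),ray(s,*S(*k)))
    d=tob(a)-tob(b);print(a.round(4),b.round(4),g,g2,"deviation from board -x:",np.arctan2(d[1],-d[0]))
a=vision.snapshot("scene")["image"];i=[vision.snapshot("scene")["image"] for _ in range(6)][-1]
print("moving",(np.abs(i[170:270,140:280].astype(int)-a[170:270,140:280]).sum(2)>60).sum())
for e in (onz(t,*T(595,219),.04),onz(t,*T(222,197),.04)):print("barrel end",tob(e))
print(bot.get_obs()["contact_force"])
```

```text
[0.5924 0.0547 0.0964] [0.637  0.0521 0.079 ] 0.0007352373322422327 0.00011972658305550906 deviation from board -x: 0.003968668173929687
[0.5988 0.1533 0.0961] [0.6433 0.1512 0.078 ] 0.0012320121977993472 0.0009541943320852921 deviation from board -x: -0.006141844668222764
moving 0
barrel end [ 0.06023385 -0.09669731]
barrel end [0.05959258 0.0772596 ]
[-0.31197691 -0.29472398 -0.66976662]
```

All checks agree, so I'm handing the job in.

```bash
python3 -c "
from cell import bot
print(bot.job_done())"
```

```text
the job is handed in; nothing more can be done
None
```

The rolling pin is parked in the channel with both keepers across the barrel. I handed the job in at about 20 s; no verdict was reported.

- **Rolling:** I used three light strokes of the shut fingertips on top of the barrel, pressing with about 3–8 N. The pin coasted to rest after the first two strokes and dropped into the channel on the third.
- **Keepers:** I pushed the left one and then the right one round by their pegs until I felt the stop at about 11 N. Then I drew the arm back clear.
- **Last checks:**
  - Both ends of the barrel lie at board x ≈ 60 mm, which is the channel centre line.
  - From both views, the keepers are within 0.01 rad of straight across.
  - Nothing was moving in the pictures, and the force on the tool was about zero.
  - The other kitchen things look undisturbed, though I did not measure them and the arm partly hid the egg cup and shaker in the last top view.
- **Disagreements:** The fingers stopped about 2 mm short of the predicted place on the left keeper. The two-view measurement (1.575 rad) still shows it at its stop. My automatic barrel mask took in the pin's shadow, so I used corners picked by hand in the pictures instead.

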